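Seat the three-hole flange on the reel stand

TASK

Fit the flange with three bolt holes onto the strap reel stand: pick it up by its collar, turn it so that its holes line up with the three studs, and lower it (do not drop it) over the hub until it lies flat and fully home on the seat, then let go. The similar flange with four holes is for another stand: leave it where it is.

Things in the scene. Friction and masses are not known exactly. Their poses are not given: they have to be found in the camera images.
- flange3_center (a point): Flange to fit (sizes in mm): loose flat aluminium disc 128 wide, 8 thick, 0.3 kg; hexagonal collar on top to grip, 40 across flats, 45 tall (53 overall). Bore 28 wide right through; three holes 24 wide, 120 deg apart, centres 44 from the axis. Point: on the axis, 26.5 above the underside. z up, x towards one hole; collar flats face +y, -y and every 60 deg from there.
- flange4_center (a point): Flange to leave alone (mm): loose, same material, disc and collar, but four holes 90 deg apart. Point: on its axis, 26.5 above the underside; z up, x towards one hole. Which flange lies nearer the stand varies.
- hub_seat (a point): Reel stand, fixed (mm): grey foot 160 wide, dark round steel seat 124 wide, its top 24 above the worktop. On it a hub 23 wide for 28, then tapering to a 6 wide tip 44 above the seat; three pointed studs 8 wide, 20 tall, 120 deg apart, 44 from the axis. Point: on the axis, level with the seat; z up, x towards one stud. Room to spare: 8 round studs, 2.5 round hub.

How it is judged:
By the outcome, as a careful person would: the job done as asked, in the order asked, and still so for the second after the job is handed in, with the robot touching nothing.
It also fails if it takes over 32 s, if anything falls off the work surface, if the arm or the gripper's body presses on something with over 40 N, if the wrist force passes 120 N, or if a joint passes its speed limit or range.

ROBOT

A 6-joint arm with a two-finger parallel gripper is mounted at the origin on a cart in front of the work surface, level with it; the furniture and walls round the work are solid. World frame = base frame: x ahead of the robot, y to its left, z up, the work surface at z = 0. Lengths are in m, angles in degrees, forces in N, time in s.
With the tool pointing down it reaches from about 0.375 to 0.9 m from the base axis. Payload 3.1 kg.
Tool frame: the origin (TCP) lies on the front face of the gripper's body, between the roots of the fingers; the fingertips stand 70 mm ahead of it and the grasp point (between the pads) lies 51 mm ahead of it; x points along the fingers, y is the direction in which the jaws open and shut, and the axes are right-handed (so a half turn about x gives the same grasp; the last joint's range is limited). The gripper opens to 87 mm and grips with 3 to 60 N. Pads are 19 mm wide; open, the fingers measure 117 mm over their backs; the gripper's body (75 mm by 190 mm) begins 51 mm behind the grasp point.
Start: joints at [-82.477, 30.224, 82.088, -0, 67.689, -10.227], TCP at [0.191, -0.595, 0.292] pointing down, gripper open.
Joint ranges: [-176.69, 176.69], [-43.24, 126.21], [12.49, 139.97], [-82, 262], [0, 151.66], [-163.58, 163.58]. Speed limits (degrees/s): [159.86, 159.86, 180, 180, 180, 180].

INTERFACE

Orientations are given as a 3x3 rotation matrix whose columns are the frame's x, y, z axes.
In Python, from rig import bot gives the robot as it stands.
- The arm moves only by the shell command python3 -m crank 'ROWS'. ROWS is JSON, a list of rows, each an object with "slide": the shift along the world's x, y, z in mm, a list of three; "turn": the turn, a rotation vector about the world's x, y, z in degrees, a list of three; "grip": the opening, from 0 (shut) to 1 (fully open). In form: [{"slide": [tx, ty, tz], "turn": [wx, wy, wz], "grip": grip}, ...]. A call has 1 to 5 rows; each row shifts and turns the pose as measured when the row begins; what a row does not reach is not made up. A row lasts 1/12 s, in which the tool goes at most 41.7 mm and 7.16 degrees, less where a joint would pass 70% of its speed; a pose out of reach is approached as far as the arm can. A call with a gripper value outside its range is refused whole. The fingers move at their own pace and stop on an object; the grip force is fixed at half the most. Time passes only in rows, so rows that do not move let the fingers close. It gives the time, the measured TCP pose, the force and the opening at its end, in the units of the state.
- bot.read_state(): the state, without advancing time (a new reading comes with each control period).
- bot.capture(name): name is "side" or "top" or "wrist"; returns (picture, depth): 400x640x3 uint8, red, green, blue; 400x640 float32, m along the optical axis (not along the pixel's ray), 0 where there is no reading.
- bot.camera_params(name): a dict with "intrinsics" (3x3 intrinsics, pixels), "world_from_camera" (4x4, takes a point from camera to world coordinates); the wrist camera has in their place "tool_from_camera" (4x4, takes a point from camera to tool coordinates, whose origin is the TCP and whose axes are the tool frame's). Camera axes: x right, y down, z forward; pixel columns grow to the right and rows downward; lengths in m; the calibration is good to about 2 mm. A picture is of the moment at which its call begins: read the wrist's pose just before it. camera_params takes no time and is no camera call.
- bot.hand_in(): hands the job in, once; it reports no verdict.
Trained networks look in the newest picture that a camera, given by its name, has taken for a name from the list of things; names that differ only in an ending like _2 or _b are one class to them, and where a whole thing is asked for, a point or a joint stands for the part that bears it (a point fixed in the world has none). Each returns a list of dicts, best first, with "conf" (0 to 1); they miss things now and then, are a little off and sometimes report something else, mostly with a low value. They report only what shows in the picture. A call takes as long as a camera call.
- bot.outline_of(camera, target): "pixels" (400x640 bool, what is visible of it) and "centre" ([row, column] in pixels, amid what is visible of it).
- bot.spot_point(camera, target): "centre" ([row, column] in pixels: a listed point, or the origin of a listed thing).
The state is a dict: "time_s": time; "joint_positions": joint angles; "qvel": joint speeds; "tau": joint torques, N m; "position": TCP position; "tcp_rot": TCP orientation; "force": force on the tool from outside, world axes, zero at the start; "moment": the same for the moment, N m; "opening": opening from 0.0 (shut) to 1.0 (fully open).
Only numpy, scipy, OpenCV 4.12 (cv2) and the standard library are available. Lean on these libraries where they do the work, as an engineer would, in place of code of your own. Each camera call takes 0.05 s, during which the arm holds its last target. There are 200 camera calls.

## Working session

There is one attempt and no reset: what is moved stays moved. The work goes in short steps, Python scripts to look and compute and a shell command to move; the robot and the scene stay as the last step left them, time stands still between calls to the robot, and variables do not carry over. Pictures are saved under pics/ and viewed, about 8 in all and at most 12, crops included, and the job is handed in when it is done.

```bash
ls; mkdir -p pics; cat > h.py <<'E'
from rig import bot
import numpy as np, cv2
def cam(n):
    s=bot.read_state(); img,d=bot.capture(n); p=bot.camera_params(n); K=np.array(p["intrinsics"])
    if n=="wrist":
        T=np.eye(4);T[:3,:3]=np.array(s["tcp_rot"]);T[:3,3]=s["position"];T=T@np.array(p["tool_from_camera"])
    else: T=np.array(p["world_from_camera"])
    return img,d,K,T
def cloud(d,K,T):
    v,u=np.mgrid[:d.shape[0],:d.shape[1]]
    P=np.stack([(u-K[0,2])/K[0,0]*d,(v-K[1,2])/K[1,1]*d,d],-1)@T[:3,:3].T+T[:3,3]
    P[d<=0]=np.nan
    return P
def onplane(rc,K,T,z):
    r=T[:3,:3]@np.array([(rc[1]-K[0,2])/K[0,0],(rc[0]-K[1,2])/K[1,1],1]); return T[:3,3]+r*(z-T[2,3])/r[2]
def save(name,img): cv2.imwrite("pics/"+name+".png",cv2.cvtColor(img,cv2.COLOR_RGB2BGR))
E
cat > a.py <<'E'
from h import *
np.set_printoptions(precision=4,suppress=True)
s=bot.read_state();print(s)
ims=[]
for n in ["top","side"]:
    img,d,K,T=cam(n);save(n+"0",img);P=cloud(d,K,T);print(n,T[:3,3])
    for t,z in [("flange3_center",.0265),("flange4_center",.0265),("hub_seat",.024)]:
        for o in bot.outline_of(n,t)[:2]:
            m=o["pixels"];q=P[m];print(t,"outl",round(o["conf"],2),np.round(o["centre"]),m.sum(),np.nanmedian(q,0),np.nanmax(q[:,2]))
        for o in bot.spot_point(n,t)[:2]: print(t,"spot",round(o["conf"],2),o["centre"],onplane(o["centre"],K,T,z))
E
python3 a.py
```

```text
pics
{'time_s': 0.0, 'joint_positions': array([-82.4779,  30.278 ,  82.156 ,  -0.0017,  67.6888, -10.23  ]), 'qvel': array([-0.0056,  0.1271, -0.0811,  0.0459, -0.1421, -0.0488]), 'tau': array([ -0.0012, -44.0046, -17.6595,   0.0632,   0.0582,  -0.0002]), 'position': array([ 0.1905, -0.5947,  0.2913]), 'tcp_rot': array([[-0.0003,  0.3049, -0.9524],
       [ 0.0021, -0.9524, -0.3049],
       [-1.    , -0.0021, -0.0004]]), 'force': array([0.577 , 0.2539, 0.4017]), 'moment': array([ 0.0098, -0.0246,  0.002 ]), 'opening': 1.0007481741405462}
top [0.4509 0.1348 0.9336]
flange3_center spot 0.56 [204.5, 224.4] [0.5133 0.3505 0.0265]
flange4_center outl 0.72 [228. 322.] 2273 [0.4736 0.137  0.0082] 0.05717080959132148
flange4_center spot 0.6 [224.5, 322.6] [0.4736 0.136  0.0265]
hub_seat outl 0.92 [204. 439.] 4170 [ 0.5158 -0.1171  0.0228] 0.06994833281499091
hub_seat outl 0.7 [228. 322.] 2297 [0.4736 0.1367 0.0082] 0.05717080959132148
hub_seat spot 0.89 [203.7, 439.2] [ 0.5233 -0.1163  0.024 ]
side [0.274  0.8187 0.7145]
flange3_center outl 0.91 [308. 284.] 3445 [0.5069 0.369  0.0065] 0.05366825164423872
flange3_center spot 0.89 [298.3, 282.4] [0.5152 0.3518 0.0265]
flange4_center outl 0.94 [232. 344.] 2055 [0.4657 0.1547 0.0066] 0.05448265904238048
flange4_center spot 0.83 [223.0, 344.1] [0.4723 0.1386 0.0265]
hub_seat outl 0.58 [157. 361.] 2270 [ 0.5075 -0.0963  0.0202] 0.0668894124431022
hub_seat spot 0.6 [149.0, 364.1] [ 0.506  -0.1224  0.024 ]
```

```bash
python3 - <<'E'
import cv2
a=cv2.imread("pics/top0.png");b=cv2.imread("pics/side0.png")
a=cv2.resize(a[130:290,150:510],None,fx=2.2,fy=2.2,interpolation=2);b=cv2.resize(b[100:360,200:450],None,fx=1,fy=1)
cv2.imwrite("pics/v1.png",a)
E
```

```text
(no output)
```

View pics/v1.png

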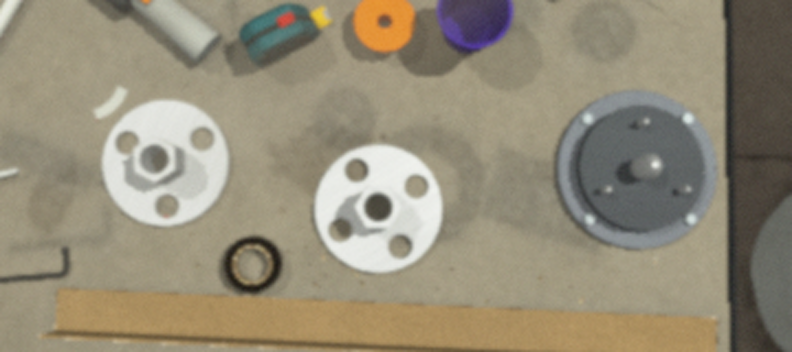

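View pics/side0.png

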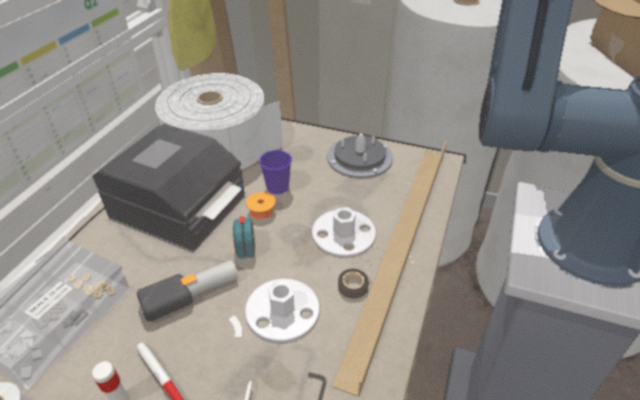

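Top view, crop px: the 3-hole flange is at (165,162), the 4-hole at (378,207) and the stand at (636,168). The side view agrees with this. Next I'll measure the orientations.

```bash
cat > m.py <<'E'
from h import *
np.set_printoptions(precision=4,suppress=True)
# rectify a horizontal plane patch: 0.5 mm/px, rows = -x, cols = -y
def rect(img,K,T,c,z,half=.09,res=.0005):
    n=int(2*half/res); i,j=np.mgrid[:n,:n]
    W=np.stack([c[0]+half-i*res,c[1]+half-j*res,np.full(i.shape,z)],-1)
    C=(W-T[:3,3])@T[:3,:3]; u=C[...,0]/C[...,2]*K[0,0]+K[0,2]; v=C[...,1]/C[...,2]*K[1,1]+K[1,2]
    return cv2.remap(img,u.astype(np.float32),v.astype(np.float32),cv2.INTER_CUBIC)
def w(p,c,half=.09,res=.0005): return np.array([c[0]+half-p[1]*res,c[1]+half-p[0]*res])  # p=(col,row)
def holes(r,c,center,rad=.044):
    # darkness on ring
    a=np.radians(np.arange(0,360,1)); g=cv2.GaussianBlur(cv2.cvtColor(r,cv2.COLOR_RGB2GRAY),(0,0),5).astype(np.float32)
    X=center[0]+rad*np.cos(a);Y=center[1]+rad*np.sin(a)
    return cv2.remap(g,((c[1]+.09-Y)/.0005).astype(np.float32)[None],((c[0]+.09-X)/.0005).astype(np.float32)[None],1)[0]
def disc(r,c,thr=175):
    g=cv2.cvtColor(r,cv2.COLOR_RGB2GRAY); m=(g>thr).astype(np.uint8); m=cv2.morphologyEx(m,cv2.MORPH_OPEN,np.ones((9,9)))
    k=max(cv2.findContours(m,0,1)[0],key=cv2.contourArea); h=cv2.convexHull(k); (x,y),(p,q),_=cv2.fitEllipse(h); return w((x,y),c),p*.5,q*.5
E
python3 - <<'E'
from m import *
img,d,K,T=cam("top")
c=(.514,.351); r=rect(img,K,T,c,.008); D=disc(r,c); print("flange",D)
f=holes(r,c,D[0]); print("prof",f[::10].astype(int))
k=np.angle(np.sum((f.max()-f)*np.exp(3j*np.radians(np.arange(360)))),deg=True)/3; print("hole ang mod120",k)
c2=(.52,-.118); r2=rect(img,K,T,c2,.024)
P=cloud(d,K,T); 
m=(np.abs(P[...,2]-.024)<.004)&(np.hypot(P[...,0]-c2[0],P[...,1]-c2[1])<.1)
q=P[m]; print("seat", len(q),(q.min(0)+q.max(0))/2,q.max(0)-q.min(0),np.median(q[:,2]))
save("r1",np.hstack([r,r2]))
E
```

```text
flange (array([0.5176, 0.3546]), 128.4497833251953, 128.9887237548828)
prof [226 226 227 228 226 173 148 150 187 211 212 199 194 214 222 224 223 173
 139 147 181 213 203 200 198 203 215 220 217 173 156 154 191 224 225 227]
hole ang mod120 -53.040134908546776
seat 2373 [ 0.5187 -0.1218  0.024 ] [0.122  0.1237 0.0079] 0.02403667206279947
```

View pics/r1.png

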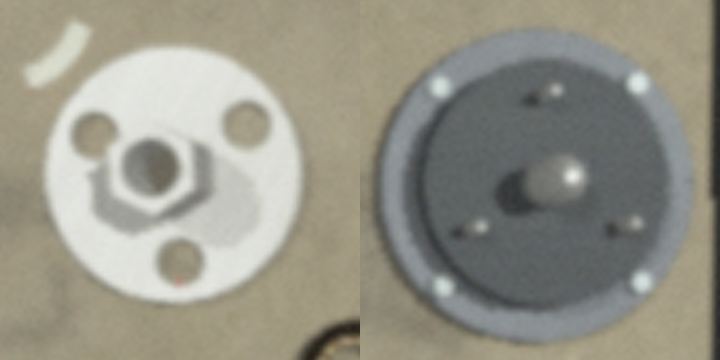

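```bash
python3 -m crank '[{"slide":[22,31.5,0],"turn":[0,0,6],"grip":1},{"slide":[22,31.5,0],"turn":[0,0,6],"grip":1},{"slide":[22,31.5,0],"turn":[0,0,6],"grip":1},{"slide":[22,31.5,0],"turn":[0,0,6],"grip":1},{"slide":[22,31.5,0],"turn":[0,0,6],"grip":1}]'; python3 -c "
from rig import bot
print(bot.camera_params('wrist'))"
```

```text
time_s: 1.17
position: [0.2984, -0.4413, 0.2924]
tcp_rot: [[0.004, 0.747, -0.665], [-0.01, -0.665, -0.747], [-1.0, 0.01, 0.005]]
force: [0.7, -0.4, 0.1]
opening: 1.0
{'intrinsics': array([[284.10423769,   0.        , 321.41961772],
       [  0.        , 284.10423769, 195.5095778 ],
       [  0.        ,   0.        ,   1.        ]]), 'tool_from_camera': array([[ 1.73586636e-04, -2.80364066e-01,  9.59893723e-01,
        -9.11915493e-02],
       [ 9.99999984e-01,  6.50390772e-06, -1.78939780e-04,
         6.87674406e-04],
       [ 4.39252240e-05,  9.59893739e-01,  2.80364063e-01,
        -7.78721430e-02],
       [ 0.00000000e+00,  0.00000000e+00,  0.00000000e+00,
         1.00000000e+00]])}
```

```bash
python3 -m crank '[{"slide":[22,32,0],"turn":[0,0,3],"grip":1},{"slide":[22,32,0],"turn":[0,0,3],"grip":1},{"slide":[22,32,0],"turn":[0,0,3],"grip":1},{"slide":[22,32,0],"turn":[0,0,3],"grip":1},{"slide":[22,32,0],"turn":[0,0,3],"grip":1}]'; python3 -m crank '[{"slide":[22,32,0],"turn":[0,0,0],"grip":1},{"slide":[22,32,0],"turn":[0,0,0],"grip":1},{"slide":[22,32,0],"turn":[0,0,0],"grip":1},{"slide":[22,32,0],"turn":[0,0,0],"grip":1},{"slide":[15,21,0],"turn":[0,0,0],"grip":1}]'
python3 - <<'E'
from m import *
print(bot.read_state()["qvel"])
img,d,K,T=cam("wrist"); P=cloud(d,K,T); np.savez("w1.npz",img=img,d=d,K=K,T=T)
c=np.array([.5187,-.1218])
R=np.hypot(P[...,0]-c[0],P[...,1]-c[1])
q=P[(np.abs(P[...,2]-.024)<.006)&(R<.075)]; print("seat",len(q),(q.min(0)+q.max(0))/2,q.max(0)-q.min(0),np.median(q[:,2]))
h=P[(P[...,2]>.05)&(R<.02)]; print("hub",len(h),h.mean(0),h.max(0))
s=P[(P[...,2]>.030)&(R>.03)&(R<.058)]; 
lab=np.degrees(np.arctan2(s[:,1]-c[1],s[:,0]-c[0]))
for a in (2,122,-118):
    k=np.abs((lab-a+180)%360-180)<25; print("stud",k.sum(),s[k].mean(0) if k.any() else 0, s[k].max(0) if k.any() else 0)
save("r2",np.hstack([rect(img,K,T,c,.024),rect(img,K,T,c,.044)]))
E
```

```text
time_s: 1.58
position: [0.4121, -0.2737, 0.2937]
tcp_rot: [[0.009, 0.899, -0.438], [-0.011, -0.438, -0.899], [-1.0, 0.013, 0.006]]
force: [0.9, -1.1, -0.2]
opening: 1.002
time_s: 2.0
position: [0.52, -0.1147, 0.2954]
tcp_rot: [[0.013, 0.9, -0.435], [-0.012, -0.435, -0.9], [-1.0, 0.017, 0.005]]
force: [0.6, 0.2, -0.1]
opening: 1.003
[ 35.2837   8.9112 -16.3173  -2.46     7.086   35.128 ]
seat 6353 [ 0.5191 -0.1209  0.0242] [0.1232 0.1236 0.0114] 0.022677647977461468
hub 278 [ 0.5198 -0.1193  0.0577] [ 0.5303 -0.1097  0.0679]
stud 11854 [ 0.566  -0.113   0.3169] [ 0.5766 -0.0985  0.3391]
stud 13757 [ 0.4981 -0.0783  0.321 ] [ 0.5141 -0.0672  0.3461]
stud 35 [ 0.4987 -0.1581  0.0381] [ 0.5016 -0.1556  0.0436]
```

View pics/r2.png

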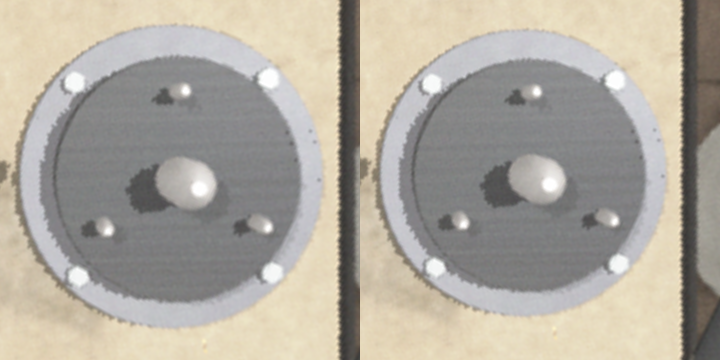

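```bash
cat > stand.py <<'E'
from m import *
bot.capture("wrist")
s=bot.read_state();print(s["time_s"],s["position"],s["qvel"].round(1)); 
img,d,K,T=cam("wrist"); P=cloud(d,K,T); P[P[...,2]>.08]=np.nan
c=np.array([.5187,-.1218])
R=np.hypot(P[...,0]-c[0],P[...,1]-c[1])
q=P[(np.abs(P[...,2]-.024)<.005)&(R<.067)]; print("seat",len(q),(q.min(0)+q.max(0))/2,q.max(0)-q.min(0),np.median(q[:,2]))
(x,y),(a,b),_=cv2.fitEllipse(cv2.convexHull((q[:,:2]*1000).astype(np.float32))); print("ell",x,y,a,b)
h=P[(P[...,2]>.04)&(R<.02)]; print("hub",len(h),np.median(h,0),h.max(0))
S=[]
for a in (2,122,-118):
    e=np.hypot(P[...,0]-c[0]-.044*np.cos(np.radians(a)),P[...,1]-c[1]-.044*np.sin(np.radians(a)))<.013
    k=P[e&(P[...,2]>.029)]; S.append(k.mean(0)); print("stud",len(k),k.mean(0),k.max(0))
S=np.array(S)[:,:2]; m=S.mean(0); v=S-m; an=np.degrees(np.arctan2(v[:,1],v[:,0]))-[0,120,-120]
print("studs centre",m,"rad",np.hypot(*v.T),"ang",an,an.mean())
E
python3 stand.py
```

```text
2.1 [ 0.5205 -0.1143  0.2954] [-4.1 -0.5  1.8 -2.9  0.2 -2.5]
seat 6336 [ 0.5193 -0.1209  0.024 ] [0.1235 0.1234 0.0094] 0.02266419549024465
ell 519.1312866210938 -120.95506286621094 123.39320373535156 123.48292541503906
hub 299 [ 0.5207 -0.118   0.0565] [ 0.5305 -0.1094  0.0682]
stud 37 [ 0.563  -0.119   0.0385] [ 0.5668 -0.1163  0.0438]
stud 41 [ 0.4974 -0.0828  0.0382] [ 0.5004 -0.0795  0.0434]
stud 39 [ 0.4985 -0.1582  0.0378] [ 0.5018 -0.1556  0.0431]
studs centre [ 0.5196 -0.12  ] rad [0.0434 0.0433 0.0436] ang [1.3224 0.8685 1.0224] 1.0710839648993418
```

```bash
python3 -m crank '[{"slide":[0,39,0],"turn":[0.7,0.7,0],"grip":1},{"slide":[0,39,0],"turn":[0,0,0],"grip":1},{"slide":[0,39,0],"turn":[0,0,0],"grip":1},{"slide":[0,39,0],"turn":[0,0,0],"grip":1},{"slide":[0,39,0],"turn":[0,0,0],"grip":1}]'; python3 -m crank '[{"slide":[0,39,-5],"turn":[0,0,0],"grip":1},{"slide":[0,39,-10],"turn":[0,0,0],"grip":1},{"slide":[0,39,-10],"turn":[0,0,0],"grip":1},{"slide":[0,39,-10],"turn":[0,0,0],"grip":1},{"slide":[0,39,-10],"turn":[0,0,0],"grip":1}]'; python3 -m crank '[{"slide":[0,39,0],"turn":[0,0,0],"grip":1},{"slide":[0,32,0],"turn":[0,0,0],"grip":1},{"slide":[0,10,0],"turn":[0,0,0],"grip":1}]'
cat > fl.py <<'E'
from m import *
bot.capture("wrist")
s=bot.read_state();print(s["time_s"],s["position"],s["qvel"].round(1));print(s["tcp_rot"])
img,d,K,T=cam("wrist"); P=cloud(d,K,T); P[P[...,2]>.08]=np.nan
c=np.array([.5176,.3546]); R=np.hypot(P[...,0]-c[0],P[...,1]-c[1])
q=P[(np.abs(P[...,2]-.008)<.004)&(R<.067)]; print("disc",len(q),(q.min(0)+q.max(0))/2,q.max(0)-q.min(0),np.median(q[:,2]))
h=P[(P[...,2]>.049)&(R<.04)]; print("collar",len(h),(h.min(0)+h.max(0))/2,np.median(h,0))
(x,y),wh,a=cv2.minAreaRect((h[:,:2]*1000).astype(np.float32)); print("collar rect",x,y,wh,a)
r=rect(img,K,T,c,.008);D=disc(r,c); print(D)
f=holes(r,c,D[0]);print(f[::10].astype(int))
save("r3",np.hstack([r,rect(img,K,T,c,.053)]))
E
python3 fl.py
```

```text
time_s: 2.57
position: [0.5198, 0.0712, 0.2954]
tcp_rot: [[0.002, 0.893, -0.45], [-0.008, -0.45, -0.893], [-1.0, 0.005, 0.006]]
force: [1.5, -0.6, -0.4]
opening: 1.001
time_s: 2.98
position: [0.521, 0.2664, 0.2522]
tcp_rot: [[0.009, 0.888, -0.461], [-0.011, -0.46, -0.888], [-1.0, 0.013, 0.006]]
force: [0.2, -0.2, -0.1]
opening: 1.001
time_s: 3.23
position: [0.5205, 0.3506, 0.2492]
tcp_rot: [[0.005, 0.887, -0.462], [-0.012, -0.462, -0.887], [-1.0, 0.01, 0.009]]
force: [-0.1, -0.0, 0.1]
opening: 1.002
3.2833 [0.5206 0.3506 0.2492] [-3.3 -1.6  3.  -2.  -0.3 -2.9]
[[ 0.0052  0.8873 -0.4612]
 [-0.0123 -0.4611 -0.8873]
 [-0.9999  0.0103  0.0085]]
disc 6398 [0.5176 0.3549 0.008 ] [0.1274 0.1275 0.008 ] 0.0066810498561653275
collar 703 [0.5178 0.3549 0.0512] [0.518  0.3554 0.0515]
collar rect 517.59228515625 355.0958251953125 (39.816585540771484, 44.52130889892578) 33.86160659790039
(array([0.5226, 0.3633]), 217.71034240722656, 286.2169189453125)
[255 255 255 255 255 244 221 217 216 236 251 254 254 251 253 254 254 254
 234 218 209 245 252 253 254 254 253 255 241 229 229 248 255 255 255 255]
```

View pics/r3.png

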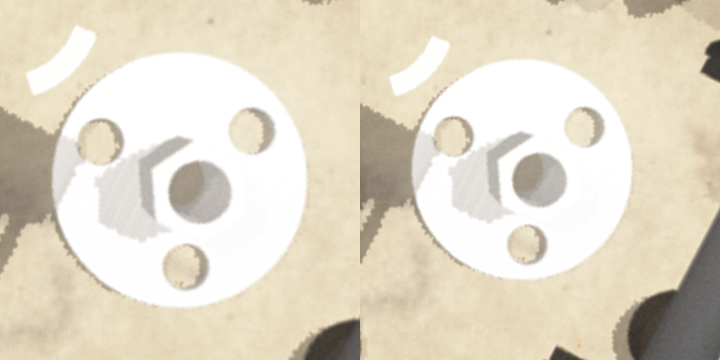

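```bash
python3 -m crank '[{"slide":[-3,4.4,-10],"turn":[0.7,0.3,1.4],"grip":1},{"slide":[0,0,-35],"turn":[0,0,0],"grip":1},{"slide":[0,0,-35],"turn":[0,0,0],"grip":1},{"slide":[0,0,-35],"turn":[0,0,0],"grip":1},{"slide":[0,0,0],"turn":[0,0,0],"grip":1}]'; python3 -c "
from rig import bot
s=bot.read_state();print(s['position'],s['tcp_rot'])"
```

```text
time_s: 3.75
position: [0.5221, 0.3412, 0.1355]
tcp_rot: [[0.007, 0.895, -0.446], [-0.004, -0.446, -0.895], [-1.0, 0.008, 0.0]]
force: [-1.5, -0.5, -0.4]
opening: 0.999
[0.52212644 0.34121652 0.13552444] [[ 7.43788431e-03  8.95006505e-01 -4.45991069e-01]
 [-3.92032351e-03 -4.45973879e-01 -8.95037390e-01]
 [-9.99964654e-01  8.40561384e-03  1.91612921e-04]]
```

```bash
python3 -m crank '[{"slide":[-4.4,13.8,0],"turn":[0.2,0.4,0.4],"grip":1},{"slide":[0,0,0],"turn":[0,0,0],"grip":1}]'; python3 -m crank '[{"slide":[0,0,-15],"turn":[0,0,0],"grip":1},{"slide":[0,0,0],"turn":[0,0,0],"grip":1}]'
```

```text
time_s: 3.92
position: [0.5185, 0.3512, 0.1358]
tcp_rot: [[-0.003, 0.896, -0.445], [-0.002, -0.445, -0.896], [-1.0, -0.002, 0.004]]
force: [-0.0, -0.0, -0.7]
opening: 1.003
time_s: 4.08
position: [0.521, 0.3511, 0.1253]
tcp_rot: [[0.003, 0.895, -0.445], [-0.0, -0.445, -0.895], [-1.0, 0.003, -0.001]]
force: [-0.8, -0.1, -0.6]
opening: 0.998
```

```bash
python3 -m crank '[{"slide":[-3.5,4.5,-12],"turn":[0,0.2,0],"grip":1},{"slide":[0,0,0],"turn":[0,0,0],"grip":1},{"slide":[0,0,-14],"turn":[0,0,0],"grip":1},{"slide":[0,0,0],"turn":[0,0,0],"grip":1}]'
```

```text
time_s: 4.42
position: [0.5209, 0.3574, 0.1051]
tcp_rot: [[0.011, 0.896, -0.445], [0.005, -0.445, -0.896], [-1.0, 0.008, -0.009]]
force: [-0.9, 0.0, -0.7]
opening: 1.0
```

```bash
python3 -m crank '[{"slide":[0,0,-4],"turn":[0,0,0],"grip":1},{"slide":[0,0,0],"turn":[0,0,0],"grip":1}]'
```

```text
time_s: 4.58
position: [0.521, 0.3577, 0.101]
tcp_rot: [[0.012, 0.896, -0.444], [0.005, -0.444, -0.896], [-1.0, 0.008, -0.01]]
force: [-0.8, -0.2, 0.4]
opening: 0.996
```

```bash
python3 -m crank '[{"slide":[-3.3,-2.7,-8],"turn":[-0.3,0.7,0],"grip":1},{"slide":[0,0,0],"turn":[0,0,0],"grip":1},{"slide":[0,0,-7],"turn":[0,0,0],"grip":1},{"slide":[0,0,0],"turn":[0,0,0],"grip":1}]'
```

```text
time_s: 4.92
position: [0.5173, 0.3548, 0.0846]
tcp_rot: [[-0.002, 0.896, -0.444], [-0.001, -0.444, -0.896], [-1.0, -0.001, 0.002]]
force: [-0.4, -0.4, -0.4]
opening: 0.998
```

```bash
python3 -m crank '[{"slide":[0,0,0],"turn":[0,0,0],"grip":0},{"slide":[0,0,0],"turn":[0,0,0],"grip":0},{"slide":[0,0,0],"turn":[0,0,0],"grip":0},{"slide":[0,0,0],"turn":[0,0,0],"grip":0},{"slide":[0,0,0],"turn":[0,0,0],"grip":0}]'; python3 -m crank '[{"slide":[0,0,0],"turn":[0,0,0],"grip":0},{"slide":[0,0,0],"turn":[0,0,0],"grip":0},{"slide":[0,0,20],"turn":[0,0,0],"grip":0},{"slide":[0,0,20],"turn":[0,0,0],"grip":0},{"slide":[0,0,0],"turn":[0,0,0],"grip":0}]'
```

```text
time_s: 5.33
position: [0.5175, 0.3547, 0.0841]
tcp_rot: [[-0.002, 0.896, -0.444], [-0.001, -0.444, -0.896], [-1.0, -0.002, 0.002]]
force: [0.2, -0.8, -0.2]
opening: 0.705
time_s: 5.75
position: [0.5164, 0.3541, 0.1235]
tcp_rot: [[-0.006, 0.896, -0.444], [-0.003, -0.444, -0.896], [-1.0, -0.004, 0.005]]
force: [0.3, 1.0, -3.6]
opening: 0.457
```

```bash
python3 -m crank '[{"slide":[0,0,30],"turn":[0,0,0],"grip":0},{"slide":[0,-10,35],"turn":[0,0,0],"grip":0},{"slide":[0,-20,20],"turn":[0,0,-3],"grip":0},{"slide":[0,-30,0],"turn":[0,0,-5],"grip":0},{"slide":[0,-20,0],"turn":[0,0,-5],"grip":0}]'
python3 - <<'E'
from m import *
s=bot.read_state();print(s["position"],s["force"],s["tcp_rot"])
for n in ("wrist","side"):
    img,d,K,T=cam(n); save(n+"4",img); P=cloud(d,K,T); R=np.hypot(P[...,0]-s["position"][0],P[...,1]-s["position"][1])
    z=P[(R<.066)&(P[...,2]>.03)&(P[...,2]<.25)][:,2]; print(n,np.histogram(z,np.arange(.08,.22,.005)))
E
python3 -c "
import cv2,numpy as np
a=cv2.imread('pics/wrist4.png');b=cv2.imread('pics/side4.png');cv2.imwrite('pics/v4.png',np.hstack([cv2.resize(a,(400,250)),cv2.resize(b,(400,250))]))"
```

```text
time_s: 6.17
position: [0.513, 0.275, 0.2051]
tcp_rot: [[-0.013, 0.772, -0.635], [-0.0, -0.635, -0.772], [-1.0, -0.01, 0.008]]
force: [0.4, 0.5, -3.0]
opening: 0.457
[0.513  0.275  0.2051] [ 0.4402  0.4555 -3.0166] [[-0.0129  0.7721 -0.6354]
 [-0.0002 -0.6354 -0.7721]
 [-0.9999 -0.0098  0.0084]]
wrist (array([    0,     0,     0,   109, 10324,  2637,   225,   273,   277,
         318,   370,   383,   370,  1408,   397,   222,   224,   210,
         271,   122,   472,   137,   147,   158,   199,   483,  1507,
        3211]), array([0.08 , 0.085, 0.09 , 0.095, 0.1  , 0.105, 0.11 , 0.115, 0.12 ,
       0.125, 0.13 , 0.135, 0.14 , 0.145, 0.15 , 0.155, 0.16 , 0.165,
       0.17 , 0.175, 0.18 , 0.185, 0.19 , 0.195, 0.2  , 0.205, 0.21 ,
       0.215, 0.22 ]))
side (array([   0,    0,    0,  138, 1756,  285,   46,   50,   55,   45,   44,
         67,   36,   85,    7,    3,    1,    1,    0,    0,    9,    8,
         13,    6,    6,   39,   58,  124]), array([0.08 , 0.085, 0.09 , 0.095, 0.1  , 0.105, 0.11 , 0.115, 0.12 ,
       0.125, 0.13 , 0.135, 0.14 , 0.145, 0.15 , 0.155, 0.16 , 0.165,
       0.17 , 0.175, 0.18 , 0.185, 0.19 , 0.195, 0.2  , 0.205, 0.21 ,
       0.215, 0.22 ]))
```

View pics/v4.png

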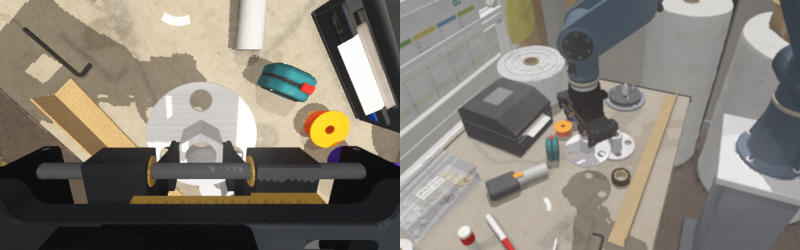

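```bash
python3 -m crank '[{"slide":[0,-30,2],"turn":[0,-0.7,-4.5],"grip":0},{"slide":[0,-36,0],"turn":[0,0,-4.5],"grip":0},{"slide":[0,-36,0],"turn":[0,0,-4.5],"grip":0},{"slide":[0,-36,0],"turn":[0,0,-4.5],"grip":0},{"slide":[0,-36,0],"turn":[0,0,-4.5],"grip":0}]';  python3 -m crank '[{"slide":[0,-36,0],"turn":[0,0,-4.5],"grip":0},{"slide":[0,-36,0],"turn":[0,0,-4.5],"grip":0},{"slide":[0,-36,0],"turn":[0,0,-4.5],"grip":0},{"slide":[0,-36,0],"turn":[0,0,-4.5],"grip":0},{"slide":[0,-30,0],"turn":[0,0,-4.5],"grip":0}]'
```

```text
time_s: 6.68
position: [0.5114, 0.1025, 0.2022]
tcp_rot: [[-0.002, 0.468, -0.884], [0.005, -0.884, -0.468], [-1.0, -0.006, -0.001]]
force: [0.1, -0.5, -3.3]
opening: 0.46
time_s: 7.1
position: [0.5096, -0.0772, 0.1971]
tcp_rot: [[-0.004, 0.082, -0.997], [0.01, -0.997, -0.082], [-1.0, -0.01, 0.004]]
force: [0.8, 0.6, -3.5]
opening: 0.454
```

```bash
python3 -m crank '[{"slide":[9.4,-30,3],"turn":[-0.6,-0.2,-3.4],"grip":0},{"slide":[0,-12,0],"turn":[0,0,0],"grip":0},{"slide":[0,0,0],"turn":[0,0,0],"grip":0}]'
cat > hand.py <<'E'
from m import *
for n in ("wrist","top"):
    bot.capture(n); s=bot.read_state(); p=s["position"]; img,d,K,T=cam(n); P=cloud(d,K,T)
    if n=="wrist":
        print(s["time_s"],p,s["force"]);print(s["tcp_rot"])
    R=np.hypot(P[...,0]-p[0],P[...,1]-p[1]); zt=p[2]-.101
    q=P[(np.abs(P[...,2]-zt)<.006)&(R<.068)]
    A=np.c_[q[:,:2]-p[:2],np.ones(len(q))]; k=np.ones(len(q),bool)
    for _ in range(5): cf=np.linalg.lstsq(A[k],q[k,2],rcond=None)[0]; k=np.abs(q[:,2]-A@cf)<.0015
    q=q[k]; print(n,"plane slope",cf[:2],"z",cf[2],"n",len(q),"ext",q.min(0),q.max(0),"mid",(q.min(0)+q.max(0))/2)
    # circle fit on rim points: outermost point per angular bin
    o=(q.min(0)+q.max(0))[:2]/2
    for _ in range(6):
        v=q[:,:2]-o; a=(np.degrees(np.arctan2(v[:,1],v[:,0]))//6).astype(int); r=np.hypot(*v.T)
        rim=np.array([q[a==b][np.argmax(r[a==b]),:2] for b in np.unique(a) if r[a==b].max()>.060])
        B=np.c_[2*rim,np.ones(len(rim))]; x=np.linalg.lstsq(B,(rim**2).sum(1),rcond=None)[0]; o=x[:2]
    print(" circle",o,"r",np.sqrt(x[2]+o@o),"bins",len(rim))
    v=P[...,:2]-o; rr=np.hypot(v[...,0],v[...,1]); an=np.degrees(np.arctan2(v[...,1],v[...,0]))
    low=(rr>.036)&(rr<.052)&(P[...,2]<zt-.008)
    for c0 in (1,121,-119):
        m=low&(np.abs((an-c0+180)%360-180)<22)
        if m.sum()>5: print("  hole",c0,m.sum(),"ang",np.mean((an[m]-c0+180)%360-180)+1)
    c=o; save("h_"+n+str(int(s["time_s"]*100)),rect(img,K,T,c,cf[2]))
E
python3 hand.py; ls pics
```

```text
time_s: 7.35
position: [0.5197, -0.1266, 0.1972]
tcp_rot: [[-0.002, 0.013, -1.0], [-0.002, -1.0, -0.013], [-1.0, 0.002, 0.002]]
force: [-1.5, 0.1, -2.8]
opening: 0.458
7.4 [ 0.52   -0.1257  0.1973] [ 0.1997 -0.2758 -2.8996]
[[-0.0006  0.0132 -0.9999]
 [-0.0016 -0.9999 -0.0132]
 [-1.      0.0016  0.0006]]
wrist plane slope [ 0.0109 -0.0033] z 0.09658758171365683 n 12398 ext [ 0.4585 -0.1897  0.0946] [ 0.5865 -0.0618  0.0988] mid [ 0.5225 -0.1257  0.0967]
 circle [ 0.523  -0.1259] r 0.06365217437032425 bins 47
  hole 1 370 ang 1.1933327031079037
top plane slope [0.0094 0.0001] z 0.09826851228457295 n 482 ext [ 0.4576 -0.1666  0.0963] [ 0.584  -0.0598  0.1004] mid [ 0.5208 -0.1132  0.0983]
 circle [ 0.5207 -0.1235] r 0.06319510681872137 bins 26
  hole 121 16 ang -3.7910340749223437
h_top750.png
h_wrist740.png
r1.png
r2.png
r3.png
side0.png
side4.png
top0.png
v1.png
v4.png
wrist4.png
```

```bash
python3 - <<'E'
from m import *
from scipy.optimize import least_squares
W=np.load("w1.npz")
for name,(img,d,K,T) in (("old",[W[k] for k in ("img","d","K","T")]),("now",cam("wrist")),("top",cam("top"))):
    P=cloud(d,K,T); c=np.array([.519,-.121]); 
    v=P[...,:2]-c; R=np.hypot(v[...,0],v[...,1]); m=(P[...,2]>.005)&(P[...,2]<.020)&(R<.09); q=P[m]; 
    a=np.degrees(np.arctan2(*(q[:,:2]-c).T[::-1]))//4; r=R[m]
    rim=np.array([q[a==b][np.argmax(r[a==b]),:2] for b in np.unique(a) if r[a==b].max()>.075])
    f=least_squares(lambda x:np.hypot(*(rim-x).T)-.08,c,loss="soft_l1",f_scale=.001)
    print(name,len(q),np.median(q[:,2]),len(rim),f.x,np.std(f.fun))
E
```

```text
old 3603 0.006689541539595278 90 [ 0.5192 -0.1208] 0.00032282963829246224
now 2582 0.006723889412435707 42 [ 0.5187 -0.1212] 0.00035052594573732073
top 906 0.008204308039738595 58 [ 0.5186 -0.1226] 0.0009243233681809958
```

View pics/h_wrist740.png

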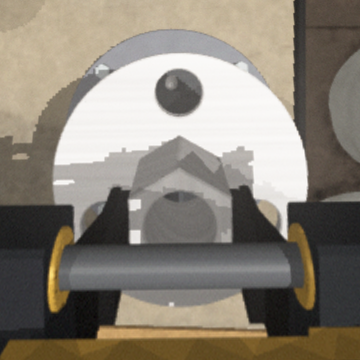

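```bash
python3 -m crank '[{"slide":[-3.1,4.7,0],"turn":[0,0.6,0],"grip":0},{"slide":[0,0,-8],"turn":[0,0,0],"grip":0},{"slide":[0,0,0],"turn":[0,0,0],"grip":0},{"slide":[0,0,-5],"turn":[0,0,0],"grip":0},{"slide":[0,0,0],"turn":[0,0,0],"grip":0}]'; python3 hand.py
```

```text
time_s: 8.07
position: [0.5149, -0.1127, 0.1838]
tcp_rot: [[-0.015, 0.024, -1.0], [0.0, -1.0, -0.024], [-1.0, -0.001, 0.015]]
force: [0.1, 0.2, -3.5]
opening: 0.457
8.1167 [ 0.5152 -0.1128  0.1842] [-0.108   0.1896 -3.4725]
[[-0.0141  0.0239 -0.9996]
 [ 0.0002 -0.9997 -0.024 ]
 [-0.9999 -0.0005  0.0141]]
wrist plane slope [-0.0027 -0.0013] z 0.08358440255611972 n 12444 ext [ 0.4521 -0.1767  0.0819] [ 0.5804 -0.0489  0.0852] mid [ 0.5163 -0.1128  0.0835]
 circle [ 0.5168 -0.1129] r 0.0636627424596733 bins 48
  hole 1 408 ang 1.9435930310391945
top plane slope [ 0.0022 -0.007 ] z 0.08564563530111474 n 427 ext [ 0.4534 -0.1512  0.0838] [ 0.5795 -0.0607  0.0872] mid [ 0.5165 -0.1059  0.0855]
 circle [ 0.5162 -0.1138] r 0.06301994380337406 bins 23
```

```bash
python3 -m crank '[{"slide":[2.2,-8.3,0],"turn":[0,0,-0.3],"grip":0},{"slide":[0,0,0],"turn":[0,0,0],"grip":0}]';python3 -m crank '[{"slide":[0,0,0],"turn":[0,0,0],"grip":0}]'
```

```text
time_s: 8.43
position: [0.5186, -0.1227, 0.1853]
tcp_rot: [[-0.011, 0.018, -1.0], [-0.001, -1.0, -0.018], [-1.0, 0.001, 0.011]]
force: [0.8, -0.5, -2.8]
opening: 0.454
time_s: 8.52
position: [0.5187, -0.1232, 0.1854]
tcp_rot: [[-0.011, 0.017, -1.0], [-0.001, -1.0, -0.017], [-1.0, 0.001, 0.011]]
force: [0.5, 0.3, -2.3]
opening: 0.455
```

```bash
python3 -m crank '[{"slide":[-1.1,1.7,0],"turn":[0,0,0],"grip":0},{"slide":[0,0,0],"turn":[0,0,0],"grip":0},{"slide":[0,0,0],"turn":[0,0,0],"grip":0}]'; python3 hand.py | head -7
```

```text
time_s: 8.77
position: [0.5178, -0.1223, 0.1857]
tcp_rot: [[-0.01, 0.016, -1.0], [-0.002, -1.0, -0.016], [-1.0, 0.002, 0.01]]
force: [-0.4, 0.5, -2.7]
opening: 0.456
8.8167 [ 0.5177 -0.1222  0.1856] [-0.2981 -0.0842 -3.4698]
[[-0.0104  0.0158 -0.9998]
 [-0.0016 -0.9999 -0.0158]
 [-0.9999  0.0015  0.0104]]
wrist plane slope [ 0.0012 -0.0032] z 0.08495964602079122 n 12432 ext [ 0.455  -0.1864  0.0833] [ 0.5832 -0.0583  0.0866] mid [ 0.5191 -0.1223  0.085 ]
 circle [ 0.5196 -0.1224] r 0.06367203363248583 bins 47
  hole 1 408 ang 1.1453140123570826
```

```bash
python3 -m crank '[{"slide":[-0.4,1.0,-8],"turn":[0,0,0],"grip":0},{"slide":[0,0,0],"turn":[0,0,0],"grip":0},{"slide":[0,0,0],"turn":[0,0,0],"grip":0}]'
```

```text
time_s: 9.22
position: [0.5174, -0.1209, 0.1769]
tcp_rot: [[-0.01, 0.016, -1.0], [-0.002, -1.0, -0.016], [-1.0, 0.002, 0.01]]
force: [0.6, -0.5, -2.8]
opening: 0.459
```

```bash
python3 -m crank '[{"slide":[0,0,-8],"turn":[0,0,0],"grip":0},{"slide":[0,0,0],"turn":[0,0,0],"grip":0},{"slide":[0,0,0],"turn":[0,0,0],"grip":0}]'
```

```text
time_s: 9.47
position: [0.5172, -0.1207, 0.1675]
tcp_rot: [[-0.011, 0.016, -1.0], [-0.001, -1.0, -0.016], [-1.0, 0.001, 0.011]]
force: [0.3, -0.2, -3.6]
opening: 0.456
```

```bash
python3 -m crank '[{"slide":[0.2,-0.3,-10],"turn":[0,0,0],"grip":0},{"slide":[0,0,0],"turn":[0,0,0],"grip":0},{"slide":[0,0,0],"turn":[0,0,0],"grip":0}]'
```

```text
time_s: 9.72
position: [0.5175, -0.1211, 0.1563]
tcp_rot: [[-0.011, 0.016, -1.0], [-0.001, -1.0, -0.016], [-1.0, 0.001, 0.011]]
force: [0.2, -0.0, -4.7]
opening: 0.459
```

```bash
python3 -m crank '[{"slide":[0,0,-9],"turn":[0,0,0],"grip":0},{"slide":[0,0,0],"turn":[0,0,0],"grip":0},{"slide":[0,0,0],"turn":[0,0,0],"grip":0}]'
```

```text
time_s: 9.97
position: [0.5176, -0.1212, 0.1461]
tcp_rot: [[-0.011, 0.016, -1.0], [-0.001, -1.0, -0.016], [-1.0, 0.001, 0.011]]
force: [0.0, 0.2, -3.4]
opening: 0.454
```

```bash
python3 -m crank '[{"slide":[0,0,-6],"turn":[0,0,0],"grip":0},{"slide":[0,0,0],"turn":[0,0,0],"grip":0},{"slide":[0,0,0],"turn":[0,0,0],"grip":0}]'
```

```text
time_s: 10.22
position: [0.5177, -0.1212, 0.1394]
tcp_rot: [[-0.011, 0.016, -1.0], [-0.001, -1.0, -0.016], [-1.0, 0.001, 0.011]]
force: [0.3, 0.3, -3.0]
opening: 0.46
```

Nothing is touching yet, and about 6.8 mm remains.

```bash
python3 -m crank '[{"slide":[0,0,-4],"turn":[0,0,0],"grip":0},{"slide":[0,0,0],"turn":[0,0,0],"grip":0}]'; python3 -m crank '[{"slide":[0,0,-1.5],"turn":[0,0,0],"grip":0},{"slide":[0,0,0],"turn":[0,0,0],"grip":0}]'
```

```text
time_s: 10.38
position: [0.5178, -0.1213, 0.1352]
tcp_rot: [[-0.011, 0.016, -1.0], [-0.002, -1.0, -0.016], [-1.0, 0.001, 0.011]]
force: [0.2, -0.0, -3.8]
opening: 0.461
time_s: 10.55
position: [0.5178, -0.1213, 0.1335]
tcp_rot: [[-0.011, 0.016, -1.0], [-0.002, -1.0, -0.016], [-1.0, 0.001, 0.011]]
force: [-0.4, -0.1, -3.7]
opening: 0.459
```

```bash
python3 -m crank '[{"slide":[0,0,-1],"turn":[0,0,0],"grip":0},{"slide":[0,0,0],"turn":[0,0,0],"grip":0}]'; python3 hand.py | head -7
```

```text
time_s: 10.72
position: [0.5179, -0.1213, 0.1325]
tcp_rot: [[-0.01, 0.016, -1.0], [-0.002, -1.0, -0.016], [-1.0, 0.002, 0.01]]
force: [0.6, 0.0, -3.0]
opening: 0.456
10.7667 [ 0.518  -0.1214  0.1326] [ 0.6461  0.7742 -3.0136]
[[-0.01    0.0164 -0.9998]
 [-0.0018 -0.9999 -0.0164]
 [-0.9999  0.0016  0.01  ]]
wrist plane slope [ 0.0018 -0.0034] z 0.031985247961552235 n 12350 ext [ 0.4557 -0.1855  0.0303] [ 0.5835 -0.0577  0.0337] mid [ 0.5196 -0.1216  0.032 ]
 circle [ 0.52   -0.1216] r 0.0636506401357773 bins 47
  hole 1 526 ang 1.4514164336746405
```

```bash
python3 -m crank '[{"slide":[0,0,-0.8],"turn":[0,0,0],"grip":0},{"slide":[0,0,0],"turn":[0,0,0],"grip":0}]'; python3 -m crank '[{"slide":[0,0,-0.6],"turn":[0,0,0],"grip":0},{"slide":[0,0,0],"turn":[0,0,0],"grip":0}]'
```

```text
time_s: 11.08
position: [0.5181, -0.1214, 0.132]
tcp_rot: [[-0.01, 0.016, -1.0], [-0.002, -1.0, -0.016], [-1.0, 0.002, 0.01]]
force: [-0.4, -1.0, -3.0]
opening: 0.458
time_s: 11.25
position: [0.5182, -0.1214, 0.1316]
tcp_rot: [[-0.009, 0.016, -1.0], [-0.002, -1.0, -0.016], [-1.0, 0.002, 0.009]]
force: [-1.0, 0.3, -3.4]
opening: 0.455
```

```bash
python3 -m crank '[{"slide":[0,0,-1],"turn":[0,0,0],"grip":0},{"slide":[0,0,0],"turn":[0,0,0],"grip":0}]'; python3 -m crank '[{"slide":[0,0,-0.8],"turn":[0,0,0],"grip":0},{"slide":[0,0,0],"turn":[0,0,0],"grip":0}]'
```

```text
time_s: 11.42
position: [0.5183, -0.1216, 0.1316]
tcp_rot: [[-0.009, 0.016, -1.0], [-0.002, -1.0, -0.016], [-1.0, 0.002, 0.009]]
force: [0.6, -0.0, -3.6]
opening: 0.454
time_s: 11.58
position: [0.5184, -0.1217, 0.1315]
tcp_rot: [[-0.008, 0.016, -1.0], [-0.002, -1.0, -0.016], [-1.0, 0.002, 0.008]]
force: [-0.7, 0.7, -2.1]
opening: 0.456
```

```bash
python3 -m crank '[{"slide":[-0.5,0.3,-2],"turn":[0,0,0],"grip":0},{"slide":[0,0,0],"turn":[0,0,0],"grip":0}]'; python3 hand.py | head -7
```

```text
time_s: 11.75
position: [0.5186, -0.1219, 0.1317]
tcp_rot: [[-0.006, 0.017, -1.0], [-0.004, -1.0, -0.017], [-1.0, 0.004, 0.006]]
force: [-0.1, -0.8, -3.8]
opening: 0.46
11.8 [ 0.5187 -0.1219  0.1316] [-0.3372 -0.3616 -3.4308]
[[-0.0058  0.0166 -0.9998]
 [-0.0042 -0.9999 -0.0166]
 [-1.      0.0041  0.0058]]
wrist plane slope [ 0.0043 -0.0019] z 0.031019579581063973 n 12357 ext [ 0.4568 -0.186   0.0293] [ 0.5847 -0.0582  0.0328] mid [ 0.5207 -0.1221  0.031 ]
 circle [ 0.5211 -0.1222] r 0.06369530514999525 bins 47
  hole 1 224 ang 0.6599446278081162
```

```bash
python3 - <<'E'
from m import *
s=bot.read_state();print(s["time_s"],s["joint_positions"].round(2),s["tau"].round(1),s["force"],s["moment"])
a,*_=cam("side");b,*_=cam("wrist");save("v5",np.vstack([np.hstack([a[60:260,220:540],b[100:300,160:480]])]))
E
```

```text
11.95 [-25.09  37.53 102.48  -0.54  40.21  64.38] [  0.3 -39.9  -8.7  -0.   -0.1   0. ] [-0.3431 -0.7093  2.0823] [0.1931 0.0453 0.0054]
```

View pics/v5.png

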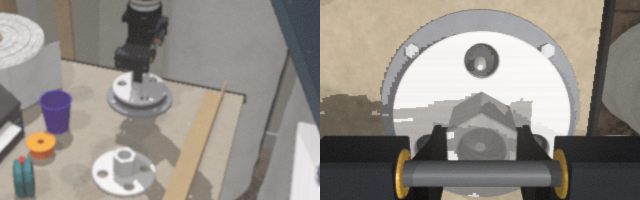

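```bash
python3 -m crank '[{"slide":[-1,0.5,-1],"turn":[0,0,0],"grip":0},{"slide":[0,0,-1],"turn":[0,0,0],"grip":0}]'; python3 hand.py | head -7
```

```text
time_s: 12.22
position: [0.5188, -0.122, 0.1312]
tcp_rot: [[-0.004, 0.016, -1.0], [-0.005, -1.0, -0.016], [-1.0, 0.005, 0.004]]
force: [-2.8, 1.1, 13.2]
opening: 0.458
12.2667 [ 0.5187 -0.122   0.1312] [-0.8942 -0.3003 10.2842]
[[-0.0041  0.0162 -0.9999]
 [-0.0047 -0.9999 -0.0162]
 [-1.      0.0046  0.0041]]
wrist plane slope [0.0003 0.0003] z 0.03067198370528449 n 12374 ext [ 0.457  -0.1862  0.0292] [ 0.5848 -0.0582  0.0322] mid [ 0.5209 -0.1222  0.0307]
 circle [ 0.5211 -0.1223] r 0.06365008624138027 bins 47
  hole 1 110 ang 1.446870079140378
```

The flange is home: there is about 10 N of contact, the slope is 0, and the disc top is at 32 mm once the 1.3 mm depth bias seen on the known surfaces is added. Releasing.

```bash
python3 -m crank '[{"slide":[0,0,0],"turn":[0,0,0],"grip":1},{"slide":[0,0,0],"turn":[0,0,0],"grip":1},{"slide":[0,0,0],"turn":[0,0,0],"grip":1},{"slide":[0,0,0],"turn":[0,0,0],"grip":1},{"slide":[0,0,0],"turn":[0,0,0],"grip":1}]'; python3 -m crank '[{"slide":[0,0,0],"turn":[0,0,0],"grip":1},{"slide":[0,0,0],"turn":[0,0,0],"grip":1},{"slide":[0,0,0],"turn":[0,0,0],"grip":1},{"slide":[0,0,0],"turn":[0,0,0],"grip":1},{"slide":[0,0,0],"turn":[0,0,0],"grip":1}]'
```

```text
time_s: 12.83
position: [0.5186, -0.1218, 0.1306]
tcp_rot: [[-0.004, 0.017, -1.0], [-0.005, -1.0, -0.017], [-1.0, 0.005, 0.004]]
force: [0.0, -0.6, -0.3]
opening: 0.745
time_s: 13.25
position: [0.5183, -0.1216, 0.1297]
tcp_rot: [[-0.006, 0.017, -1.0], [-0.004, -1.0, -0.017], [-1.0, 0.004, 0.006]]
force: [-0.1, -0.6, 0.3]
opening: 0.99
```

```bash
python3 -m crank '[{"slide":[0,0,10],"turn":[0,0,0],"grip":1},{"slide":[0,0,20],"turn":[0,0,0],"grip":1},{"slide":[0,0,30],"turn":[0,0,0],"grip":1},{"slide":[0,0,30],"turn":[0,0,0],"grip":1},{"slide":[0,0,30],"turn":[0,0,0],"grip":1}]'; python3 -m crank '[{"slide":[0,0,30],"turn":[0,0,0],"grip":1},{"slide":[0,0,0],"turn":[0,0,0],"grip":1},{"slide":[0,0,0],"turn":[0,0,0],"grip":1}]'
python3 - <<'E'
from m import *
s=bot.read_state();print(s["force"],s["qvel"].round(1))
img,d,K,T=cam("wrist");P=cloud(d,K,T);c=np.array([.519,-.121]);R=np.hypot(P[...,0]-c[0],P[...,1]-c[1])
q=P[(np.abs(P[...,2]-.031)<.006)&(R<.068)]
A=np.c_[q[:,:2]-c,np.ones(len(q))];k=np.ones(len(q),bool)
for _ in range(5): cf=np.linalg.lstsq(A[k],q[k,2],rcond=None)[0];k=np.abs(q[:,2]-A@cf)<.0015
print(cf,(q.min(0)+q.max(0))/2)
h=P[(R<.03)&(P[...,2]<.1)];print("collar top",np.nanpercentile(h[:,2],[50,90,99]))
a,*_=cam("side");save("v6",np.hstack([rect(img,K,T,c,.032),cv2.resize(a[60:360,220:520],(360,360))]))
E
```

```text
time_s: 13.67
position: [0.5135, -0.1197, 0.2493]
tcp_rot: [[-0.022, 0.016, -1.0], [0.003, -1.0, -0.016], [-1.0, -0.004, 0.022]]
force: [0.7, -0.8, -0.4]
opening: 0.999
time_s: 13.92
position: [0.5158, -0.1205, 0.2898]
tcp_rot: [[-0.007, 0.017, -1.0], [-0.003, -1.0, -0.017], [-1.0, 0.003, 0.007]]
force: [0.1, 0.9, 0.4]
opening: 1.0
[0.0714 0.9223 0.3544] [ 0.1 -3.9 -2.8  0.1  1.4  0. ]
[-0.0001  0.0007  0.0307] [ 0.5205 -0.1223  0.031 ]
collar top [0.059 0.076 0.077]
```

View pics/v6.png

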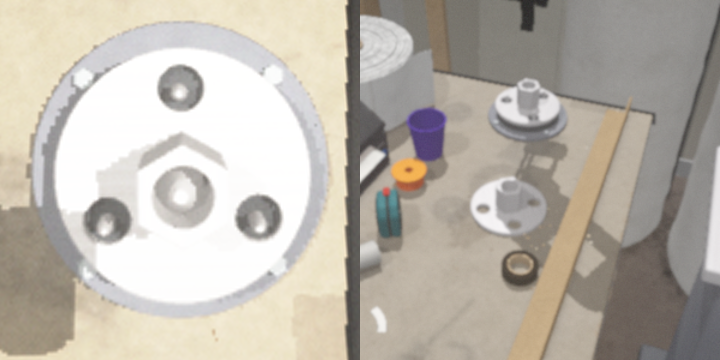

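In the last picture, studs show in all three holes (about (181,88), (108,218) and (258,216)) and the hub shows in the bore. The flange lies flat, its collar top is at 77 mm as it should be, and the four-hole flange hasn't been moved.

```bash
python3 -c "
from rig import bot
print(bot.hand_in())"
```

```text
the job is handed in; nothing more can be done
None
```

The three-hole flange is fitted on the reel stand. I picked it up by the collar, turned it about −63°, lowered it over the hub until it rested on the seat, let go and raised the gripper clear. I handed in at about 14 s, with the robot touching nothing.

**Last checks**
- **Fit:** A stud shows in each of the three holes, and the hub shows in the bore.
- **Flatness and height:** The disc slopes less than 0.1°. Its top measures 30.7 mm, or 32 mm after adding the 1.3 mm that the wrist depth read low on known surfaces. The collar top measures 77 mm, as it should.
- **Force:** Contact before release was about 10–13 N.
- **Other flange:** The four-hole flange was left where it was.

**What did not go cleanly**
- **High grasp:** I started lifting before the fingers had fully closed, so they gripped the collar about 24 mm higher than planned. The hold stayed firm.
- **Arm drift:** Some moves drifted by up to about 14 mm and had to be corrected before lowering.
- **Centring:** The flange sits about 2 mm off the measured stand axis, within the 2.5 mm of room round the hub. The top and wrist cameras disagreed by about 2 mm on the held flange, and I went by the wrist camera.

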